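# Even out heaped dry-bath blocks under the lamp and set the selector

## Task

Six aluminium dry-bath blocks lie heaped on the steel tray of the lamp station. Spread them over the whole tray in one even layer, two rows of three, each lying flat with its wells up and none touching another; then slide the black selector on the station's front ledge all the way left to its end stop. Leave the timer, dish, bottles, beaker and tube rack standing where they are.

Things in the scene. Friction and masses are not known exactly. Their poses are not given: they have to be found in the camera images.
- station: White lamp station, fixed to the bench: 316 mm deep, 384 mm wide, 318 mm high. Origin on the bench under the tray's centre; x points to its back, y to its left. A steel tray lies on it; in front of the tray (x -172 to -107 mm) is a ledge 25 mm high; a lamp hood on rear columns (at x +117 mm and beyond) hangs over the rear half of the tray.
- tray (a point): Centre of the tray floor, on its upper face, 50 mm above the bench; axes as the station. The floor measures 210 (x) x 340 (y) mm inside; walls 4 mm thick rise 14 mm above it.
- hood_lip (a point): Middle of the lower front edge of the lamp hood, 270 mm above the bench. Behind the lip (thickness 4 mm) the hood's underside is 282 mm above the bench; the hood reaches 180 mm to either side and back to the columns. A vertical gripper does not fit over the rear row of places: lean the tool 25 to 40 degrees so that its wrist is towards the robot.
- place0 (a point): Point on the tray floor: front row, right of an even two-by-three layer (rows 104 mm apart, columns 105 mm apart). Not marked on the tray. Any block may go to any place.
- place1 (a point): Point on the tray floor: front row, middle of an even two-by-three layer (rows 104 mm apart, columns 105 mm apart). Not marked on the tray. Any block may go to any place.
- place2 (a point): Point on the tray floor: front row, left of an even two-by-three layer (rows 104 mm apart, columns 105 mm apart). Not marked on the tray. Any block may go to any place.
- place3 (a point): Point on the tray floor: rear row, right of an even two-by-three layer (rows 104 mm apart, columns 105 mm apart). Not marked on the tray. Any block may go to any place.
- place4 (a point): Point on the tray floor: rear row, middle of an even two-by-three layer (rows 104 mm apart, columns 105 mm apart). Not marked on the tray. Any block may go to any place.
- place5 (a point): Point on the tray floor: rear row, left of an even two-by-three layer (rows 104 mm apart, columns 105 mm apart). Not marked on the tray. Any block may go to any place.
- block0: Aluminium dry-bath block with six wells (2 by 3) in its top, 48 (its x) x 64 (its y) x 32 (z) mm, 0.22 kg; all six are alike. Origin at the centre of its underside, z up through the wells.
- block1: Aluminium dry-bath block with six wells (2 by 3) in its top, 48 (its x) x 64 (its y) x 32 (z) mm, 0.22 kg; all six are alike. Origin at the centre of its underside, z up through the wells.
- block2: Aluminium dry-bath block with six wells (2 by 3) in its top, 48 (its x) x 64 (its y) x 32 (z) mm, 0.22 kg; all six are alike. Origin at the centre of its underside, z up through the wells.
- block3: Aluminium dry-bath block with six wells (2 by 3) in its top, 48 (its x) x 64 (its y) x 32 (z) mm, 0.22 kg; all six are alike. Origin at the centre of its underside, z up through the wells.
- block4: Aluminium dry-bath block with six wells (2 by 3) in its top, 48 (its x) x 64 (its y) x 32 (z) mm, 0.22 kg; all six are alike. Origin at the centre of its underside, z up through the wells.
- block5: Aluminium dry-bath block with six wells (2 by 3) in its top, 48 (its x) x 64 (its y) x 32 (z) mm, 0.22 kg; all six are alike. Origin at the centre of its underside, z up through the wells.
- selector (a joint): Slide of the black selector grip on the front ledge, m: 0 at the right-hand end stop, 0.09 at the left-hand end stop (towards +y of the station). Stiff, stays where it is left (about 1.5 N).
- selector_top (a point): Centre of the top of the selector grip, a black block 26 (x) x 20 (y) x 35 mm high, its top 71 mm above the bench, above an aluminium track 35 mm high and 140 mm long.
- timer: Bystander: bench timer 60 x 64 x 20 mm on the right end of the ledge; origin under its centre.
- dish: Bystander: closed round dish, 59 mm across, 15 mm high, on the left end of the ledge; origin under its centre.
- beaker: Bystander: clear beaker 55 mm across, 70 mm high, left of the station; origin under its centre.
- bottle: Bystander: white bottle 58 mm across, 110 mm high, right of the station; origin under its centre.
- tall_bottle: Bystander: white bottle 70 mm across, 140 mm high, right of the station towards the back; origin under its centre.
- rack: Bystander: empty tube rack 66 x 115 x 64 mm, right of the station; origin under its centre.
Not all that is in view belongs to the job. What is shaped like the block0 but red is not meant. Leave any yellow look-alike of the block3 alone.

How it is judged:
By the outcome, as a careful person would: the job done as asked, in the order asked, and still so for the second after the job is handed in, with the robot touching nothing.
It also fails if it takes over 72 s, if anything falls off the work surface, if the arm or the gripper's body presses on something with over 40 N, if the wrist force passes 120 N, or if a joint passes its speed limit or range.

## Robot

A 7-joint arm with a two-finger parallel gripper is mounted at the origin on a cart in front of the work surface, level with it; the furniture and walls round the work are solid. World frame = base frame: x ahead of the robot, y to its left, z up, the work surface at z = 0. Lengths are in m, angles in rad, forces in N, time in s.
With the tool pointing down it reaches from about 0.4 to 0.85 m from the base axis. Payload 10.4 kg.
Tool frame: the origin (TCP) lies between the finger pads; the fingertips stand 22 mm ahead of it and the grasp point (between the pads) lies 3 mm ahead of it; z points along the fingers, y is the line along which they close (so a half turn about z gives the same grasp; the last joint's range is limited). The gripper opens to 85 mm and grips with 20 to 120 N. Pads are 22 mm wide; open, the fingers measure 114 mm over their backs; the gripper's body (76 mm by 85 mm) begins 54 mm behind the grasp point. The pads swing forward as they close: fully open they stand 13 mm farther back than shut.
Start: joints at [-1.238, 0.332, -0.065, 1.46, 0.022, 1.35, -0.088], TCP at [0.218, 0.586, 0.253] pointing down, gripper open.
Joint ranges: [-2.6, 2.6], [-0.5, 2.12], [-1.47, 1.34], [0.16, 2.42], [-1.27, 4.41], [0.06, 2.06], [-2.6, 2.6]. Speed limits (rad/s): [2.22, 2.22, 2.79, 2.79, 3.14, 3.14, 3.14].

## Interface

Orientations are given as a rotation vector (axis times angle).
In Python, from cell import robot gives the robot as it stands.
- The arm moves only by the tool play_rows, never from a script. Its argument "series" is text: rows parted by semicolons, each of 6 numbers parted by spaces: the shift along the tool's x, y, z in cm, then the turn, a rotation vector about the tool's x, y, z in degrees. A call has 1 to 12 rows; each row is the pose to reach, as a shift and turn from the pose commanded when the call began, along the tool's axes at that moment; what a row does not reach only later rows make up. A row lasts 1/8 s, in which the tool goes at most 62.5 mm and 10.7 degrees, less where a joint would pass 70% of its speed; a pose out of reach is approached as far as the arm can. A call with a gripper value outside its range is refused whole. "jaw" is the opening, from -1 (shut) to 1 (fully open), set as the call begins (left out, the last holds). The fingers move at their own pace and stop on an object; "force" is the grip in N (left out, the last holds). Time passes only in rows, so rows that repeat a pose let the fingers close. It gives the time, the measured TCP pose, the force, the opening and the grip force at its end, in the units of the state.
- robot.state(): the state, without advancing time (a new reading comes with each control period).
- robot.read_camera(name): name is "scene" or "top" or "wrist"; returns a dict with "img" (384x512x3 uint8, red, green, blue), "fx", "fy", "cx", "cy" (pixels), "rvec" (rotation vector, rad) and "tvec" (3), from world to camera coordinates, as OpenCV has them. Camera axes: x right, y down, z forward; pixel columns grow to the right and rows downward; lengths in m; the calibration is good to about 2 mm. A picture is of the moment at which its call begins. There is no depth.
- robot.hand_in(): hands the job in; it is judged then, once.
Trained networks look in a picture, given as the dict that the camera call returned (one of the last four; its "shot" number tells which), for a name from the list of things; names that differ only in an ending like _2 or _b are one class to them, and where a whole thing is asked for, a point or a joint stands for the part that bears it (a point fixed in the world has none). Each returns a list of dicts, best first, with "p" (0 to 1); they miss things now and then, are a little off and sometimes report something else, mostly with a low value. They report only what shows in the picture. A call takes as long as a camera call. They do not tell look-alikes from the thing itself.
- robot.boxes_of(thing, picture): "at" ([column, row] in pixels, amid what is visible of it).
- robot.outline_of(thing, picture): "mask" (384x512 bool, what is visible of it) and "at" ([column, row] in pixels, amid what is visible of it).
The state is a dict: "time_s": time; "joint_pos": joint angles; "joint_velocities": joint speeds; "tau": joint torques, N m; "position": TCP position; "orientation": TCP orientation; "force": force on the tool from outside, world axes, zero at the start; "torque": the same for the moment, N m; "grip_width": opening from 0.0 (shut) to 1.0 (fully open); "grip_force": force on a finger pad.
Only numpy, scipy, OpenCV 4.12 (cv2) and the standard library are available. Lean on these libraries where they do the work, as an engineer would, in place of code of your own. Each camera call takes 0.05 s, during which the arm holds its last target. There are 200 camera calls.

## Working session

There is one attempt and no reset: what is moved stays moved. The work goes in short steps, Python scripts to look and compute and a tool call to move; the robot and the scene stay as the last step left them, time stands still between calls to the robot, and variables do not carry over. Pictures are saved under pics/ and viewed, at most 10 in all, crops included, and the job is handed in when it is done.

Besides the shell and the picture viewer there is one more tool, called after ">>>" as name(argument=value, ...), one argument or row to a line, values as JSON. play_rows: Moves the arm, as the interface text tells. Its arguments: {"type":"object","properties":{"series":{"type":"string"},"jaw":{"type":"number"},"force":{"type":"number"}},"required":["series"]}

```bash
mkdir -p pics; ls; python3 - <<'E'
from cell import robot
import cv2,numpy as np
s=robot.state();print(s['time_s'],s['position'],s['orientation'],s['grip_width'])
ims=[]
for n in ("scene","top"):
    p=robot.read_camera(n);ims.append(p['img']);print(n,p['fx'],p['cx'],p['cy'],p['rvec'],p['tvec'])
    cv2.imwrite(f"pics/{n}0.png",cv2.resize(p['img'][:,:,::-1],(800,600),interpolation=cv2.INTER_CUBIC))
    for t in ("block0","selector_top","station"):
        print(t,[(np.round(d['at']).tolist(),round(d['p'],2)) for d in robot.boxes_of(t,p)])
E
```

```text
pics
0.0 [0.2176037  0.58551738 0.25250241] [-5.55831157e-01 -3.09186186e+00  2.28367683e-03] 1.002045108472944
scene 474.5410902141477 255.60049357464243 194.4726046299904 [ 0.4056478  -2.60482998  1.43043307] [0.61814058 0.13544744 1.61359728]
block0 [([264.0, 197.0], 0.81), ([270.0, 211.0], 0.75), ([268.0, 344.0], 0.64), ([282.0, 218.0], 0.54), ([253.0, 206.0], 0.54), ([242.0, 212.0], 0.45), ([319.0, 182.0], 0.45)]
selector_top []
station [([242.0, 200.0], 0.96)]
top 479.22669283759114 254.18643863848425 188.85593125715647 [ 1.71726578 -1.97835528  0.67929441] [0.28328835 0.55365471 1.813186  ]
block0 []
selector_top []
station []
```

View pics/scene0.png

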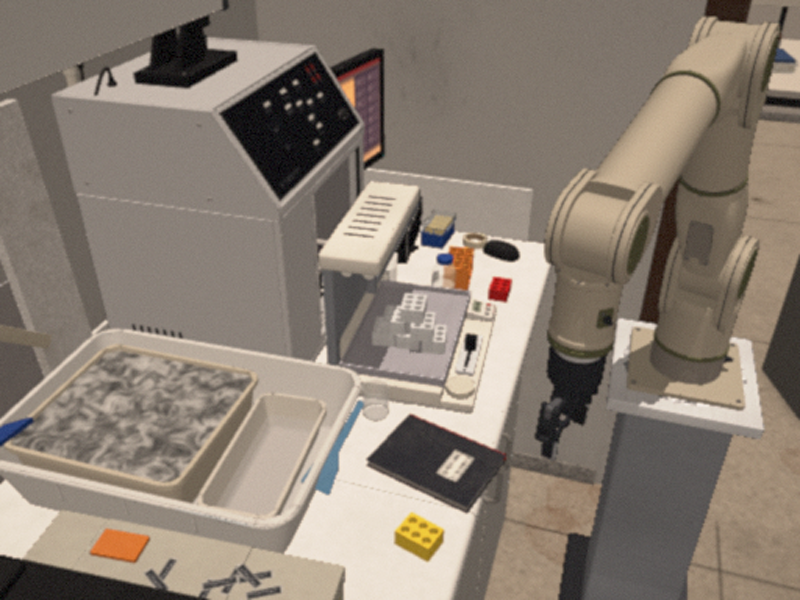

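View pics/top0.png

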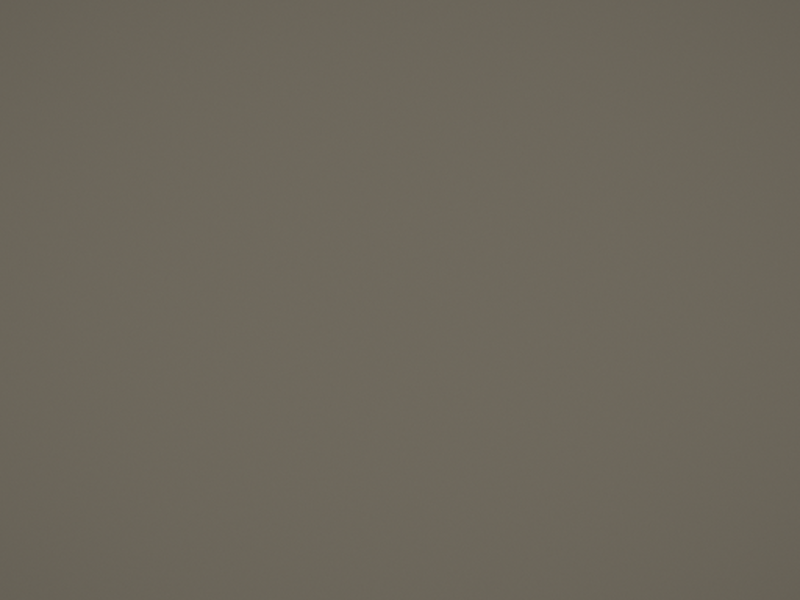

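The scene view shows the station with white blocks heaped on its tray at about (415,320), the selector at about (470,345), and red and yellow look-alikes off the station at (500,289) and (418,535). The top camera is blank, so I'll work from scene and wrist.

```bash
cat > h.py <<'E'
import numpy as np,cv2
from scipy.spatial.transform import Rotation as R
from cell import robot
def cam(p):
    M=R.from_rotvec(p['rvec']).as_matrix();return M,np.array(p['tvec']).ravel()
def ray(p,u,v,z):
    M,t=cam(p);d=M.T@np.array([(u-p['cx'])/p['fx'],(v-p['cy'])/p['fy'],1]);c=-M.T@t
    return c+d*(z-c[2])/d[2]
def proj(p,X):
    M,t=cam(p);q=np.atleast_2d(X)@M.T+t
    return np.c_[q[:,0]/q[:,2]*p['fx']+p['cx'],q[:,1]/q[:,2]*p['fy']+p['cy']]
E
python3 - <<'E'
from h import *
p=robot.read_camera("scene")
np.set_printoptions(precision=3,suppress=True)
M,t=cam(p);print("cam",-M.T@t)
for n,(a,b),z in [("redlook",(500,289),.03),("yellow",(418,535),.03),("trayFL",(436,380),.064),("FR",(470,293),.064),("BL",(340,362),.064),("selector",(471,342),.071),("dish",(461,386),.04),("ledgeFL",(472,403),.025)]:
    print(n,ray(p,a*.64,b*.64,z))
x0,y0,w,h=180,100,160,170
c=p['img'][y0:y0+h,x0:x0+w]
cv2.imwrite("pics/c1.png",cv2.resize(c[:,:,::-1],None,fx=3.5,fy=3.5,interpolation=cv2.INTER_CUBIC))
w=robot.read_camera("wrist");M,t=cam(w);print("wristcam",-M.T@t,M[2],w['fx'])
s=robot.state();T=R.from_rotvec(s['orientation']).as_matrix();print(T)
print("cam in tool",T.T@(-M.T@t-s['position']), "axes",(M@T))
for n in ("block0","selector_top","timer","dish","station"):
    print(n,[(np.round(d['at']).tolist(),round(d['p'],2)) for d in robot.boxes_of(n,w)])
E
```

```text
cam [0.206 1.416 0.978]
redlook [ 0.435 -0.146  0.03 ]
yellow [0.414 0.642 0.03 ]
trayFL [0.481 0.291 0.064]
FR [ 0.49  -0.05   0.064]
BL [0.683 0.295 0.064]
selector [0.442 0.153 0.071]
dish [0.435 0.265 0.04 ]
ledgeFL [0.405 0.292 0.025]
wristcam [0.148 0.611 0.375] [ 0.274 -0.101 -0.956] 334.28973034210765
[[-0.937  0.348 -0.   ]
 [ 0.348  0.937  0.   ]
 [ 0.     0.    -1.   ]]
cam in tool [ 0.074 -0.001 -0.121] axes [[-0.001  1.    -0.001]
 [-0.956 -0.001 -0.292]
 [-0.292  0.001  0.956]]
block0 [([341.0, 300.0], 0.56)]
selector_top []
timer []
dish []
station []
```

View pics/c1.png

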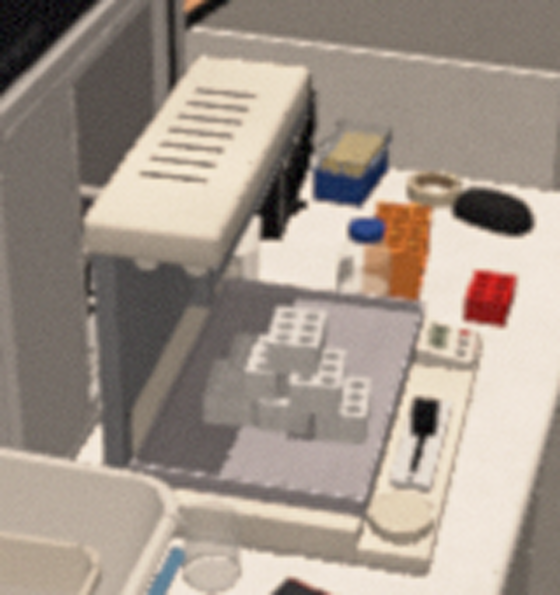

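```bash
cat >> h.py <<'E'
np.set_printoptions(precision=3,suppress=True)
B=np.diag([-1.,1,-1])
def Rt(yaw,lean=0): # deg; yaw of tool about world z; lean: wrist towards the robot
    return R.from_euler('z',yaw,degrees=True)*R.from_matrix(B)*R.from_euler('y',-lean,degrees=True)
def move(*tg,start=None):
    """tg: (tcp xyz, yaw, lean) ; prints rows relative to present pose"""
    s=robot.state();p0=np.array(s['position']);r0=R.from_rotvec(s['orientation'])
    if start is not None: p0,r0=np.array(start[0]),Rt(*start[1:])
    for q in tg:
        d=r0.inv().apply(np.array(q[0])-p0)*100;w=np.degrees((r0.inv()*Rt(*q[1:])).as_rotvec())
        print(np.round(d,2),np.round(w,1), "rows>=",round(max(np.linalg.norm(d)/6.25,np.linalg.norm(w)/10.7),1))
E
python3 -c "
from h import *
move(([.43,.12,.30],1.5,0))"
```

```text
[-36.13 -36.28  -4.67] [  0.    0.  -21.9] rows>= 8.2
```

>>> play_rows(
  series="-36.1 -36.3 -4.7 0 0 -21.9;-36.1 -36.3 -4.7 0 0 -21.9;-36.1 -36.3 -4.7 0 0 -21.9;-36.1 -36.3 -4.7 0 0 -21.9;-36.1 -36.3 -4.7 0 0 -21.9;-36.1 -36.3 -4.7 0 0 -21.9;-36.1 -36.3 -4.7 0 0 -21.9;-36.1 -36.3 -4.7 0 0 -21.9;-36.1 -36.3 -4.7 0 0 -21.9;-36.1 -36.3 -4.7 0 0 -21.9;-36.1 -36.3 -4.7 0 0 -21.9;-36.1 -36.3 -4.7 0 0 -21.9",
  jaw=1,
)

```text
time_s: 2.25
position: [0.4291, 0.1212, 0.3001]
orientation: [0.045, -3.141, 0.0]
force: [0.3, -0.9, -0.0]
grip_width: 1.001
grip_force: 0.0
```

```bash
python3 - <<'E'
from h import *
s=robot.state();print(s['time_s'],s['position'],s['joint_pos'])
w=robot.read_camera("wrist");np.savez("w1.npz",**w)
cv2.imwrite("pics/w1.png",cv2.resize(w['img'][:,:,::-1],(800,600),interpolation=cv2.INTER_CUBIC))
for n in ("block0","selector_top","timer","dish","station"):
    print(n,[(np.round(d['at']).tolist(),round(d['p'],2)) for d in robot.boxes_of(n,w)])
E
```

```text
2.25 [0.429 0.121 0.3  ] [-0.702 -0.11   0.301  1.844  0.033  1.403  1.192]
block0 [([276.0, 310.0], 0.95), ([282.0, 235.0], 0.9), ([280.0, 346.0], 0.88), ([294.0, 271.0], 0.84), ([21.0, 156.0], 0.82), ([253.0, 274.0], 0.44)]
selector_top [([258.0, 178.0], 0.66), ([431.0, 277.0], 0.24)]
timer [([121.0, 179.0], 0.94), ([233.0, 230.0], 0.44)]
dish [([369.0, 168.0], 0.56)]
station [([232.0, 230.0], 0.94)]
```

View pics/w1.png

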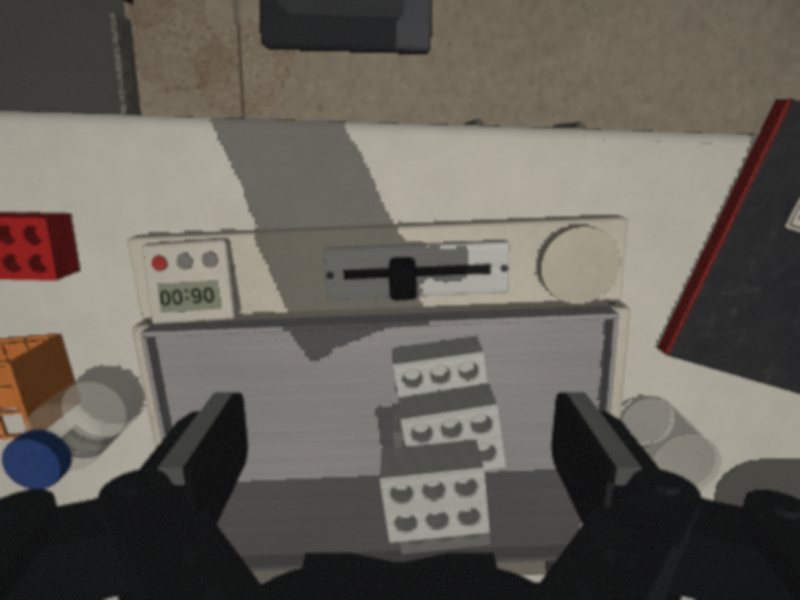

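The wrist view shows the timer (185,280), selector (402,278), dish (580,263) and three block tops: A (440,375), B (450,430) and C (435,505). The rest of the heap is hidden behind and below C.

```bash
python3 - <<'E'
from h import *
w=dict(np.load("w1.npz"));S=.64
for k in('fx','fy','cx','cy'): w[k]=float(w[k])
M,t=cam(w);print("cam",-M.T@t)
for n,(a,b),z in [("rimFR",(152,326),.064),("rimFL",(614,311),.064),("ledgeFR",(132,237),.025),("ledgeFL",(627,217),.025),("sel",(402,264),.071),("tracka",(325,250),.035),("trackb",(508,242),.035)]:
    print(n,ray(w,a*S,b*S,z))
for n,q in dict(A=[(393,365),(483,353)],B=[(400,416),(497,405)],C=[(381,478),(485,468)]).items():
    for z in (.082,.114,.146,.178):
        a,b=[ray(w,u*S,v*S,z) for u,v in q];print(n,z,a[:2],b[:2],"len",np.linalg.norm(a-b))
p=robot.read_camera("scene")
for n,(a,b),z in [("lipL",(213,268),.27),("lipR",(312,80),.27),("lipR2",(310,130),.27)]:
    print(n,ray(p,180+a/3.5,100+b/3.5,z))
for z in (.082,.114,.146,.178):
    print(z,[ray(p,180+a/3.5,100+b/3.5,z)[:2] for a,b in [(300,325),(262,355),(330,367),(354,394),(230,375)]])
move(([.50,.12,.30],1.5,0))
E
```

```text
cam [0.355 0.118 0.421]
rimFR [ 0.488 -0.057  0.064]
rimFL [0.467 0.277 0.064]
ledgeFR [ 0.43  -0.083  0.025]
ledgeFL [0.405 0.293 0.025]
sel [0.435 0.123 0.071]
tracka [0.434 0.065 0.035]
trackb [0.424 0.202 0.035]
A 0.082 [0.506 0.119] [0.495 0.182] len 0.06377076609147926
A 0.114 [0.492 0.119] [0.482 0.176] len 0.057759320470743565
A 0.146 [0.477 0.119] [0.469 0.17 ] len 0.051747874850007834
A 0.178 [0.463 0.119] [0.455 0.164] len 0.04573642922927215
B 0.082 [0.546 0.125] [0.535 0.195] len 0.07075360566745903
B 0.114 [0.528 0.124] [0.518 0.188] len 0.0640839123422954
B 0.146 [0.51  0.124] [0.501 0.18 ] len 0.05741421901713182
B 0.178 [0.492 0.123] [0.484 0.173] len 0.05074452569196825
C 0.082 [0.599 0.112] [0.588 0.19 ] len 0.07891032033050548
C 0.114 [0.576 0.113] [0.566 0.183] len 0.07147172222896797
C 0.146 [0.553 0.113] [0.544 0.177] len 0.06403312412743048
C 0.178 [0.53  0.114] [0.522 0.17 ] len 0.056594526025892974
lipL [0.608 0.275 0.27 ]
lipR [ 0.637 -0.123  0.27 ]
lipR2 [ 0.605 -0.007  0.27 ]
0.082 [array([0.595, 0.052]), array([0.615, 0.117]), array([0.545, 0.117]), array([0.511, 0.154]), array([0.633, 0.16 ])]
0.114 [array([0.581, 0.101]), array([0.6  , 0.163]), array([0.533, 0.163]), array([0.5  , 0.199]), array([0.618, 0.205])]
0.146 [array([0.567, 0.15 ]), array([0.585, 0.21 ]), array([0.521, 0.209]), array([0.489, 0.244]), array([0.603, 0.249])]
0.178 [array([0.553, 0.199]), array([0.571, 0.256]), array([0.509, 0.256]), array([0.479, 0.289]), array([0.587, 0.294])]
[-7.04 -0.19  0.03] [ 0. -0.  0.] rows>= 1.1
```

Station origin is about (0.587, 0.117) with a yaw of 3.7°. The heap looks like a 3-2-1 pyramid with level tops at 0.082, 0.114 and 0.146, which fits the given block heights. The red look-alike at (435,-146) mm and the yellow one at (414,642) mm are well away from it. Plan: C→3, B→0, A→2, D→1, E→5, X→4.

```bash
cat >> h.py <<'E'
SO=np.array([.587,.117,0]);SY=3.7
def st(x,y,z): return SO+R.from_euler('z',SY,degrees=True).apply([x,y,z])
def inst(X): return R.from_euler('z',-SY,degrees=True).apply(np.array(X)-SO)
E
python3 - <<'E'
from h import *
for n,X in dict(A=(.524,.154,0),B=(.547,.16,0),C=(.572,.149,0)).items(): print(n,inst(X))
move(([.53,.147,.22],8,30),([.572,.149,.154],8,30),([.572,.149,.134],8,30))
print("from pick")
move(([.572,.149,.174],8,30),(st(.052,-.105,.144),3.7,30),(st(.052,-.105,.071),3.7,30),start=([.572,.149,.134],8,30))
E
```

```text
A [-0.06   0.041  0.   ]
B [-0.037  0.045  0.   ]
C [-0.013  0.033  0.   ]
[-10.11   2.43   8.03] [ -1.7 -30.   -6.3] rows>= 2.9
[-14.31   2.52  14.63] [ -1.7 -30.   -6.3] rows>= 3.3
[-14.31   2.52  16.63] [ -1.7 -30.   -6.3] rows>= 3.5
from pick
[-2.    0.   -3.46] [0. 0. 0.] rows>= 0.6
[ -5.21 -14.24   1.85] [2.2 0.  3.7] rows>= 2.4
[ -1.56 -14.24   8.18] [2.2 0.  3.7] rows>= 2.6
```

>>> play_rows(
  series="-3 0.6 2.4 -0.5 -9 -1.9;-5 1.2 4.5 -1 -18 -3.8;-8 2 7 -1.5 -27 -5.6;-10.1 2.4 8 -1.7 -30 -6.3;-10.1 2.4 8 -1.7 -30 -6.3",
)

```text
time_s: 3.22
position: [0.5295, 0.1461, 0.2191]
orientation: [-0.182, 2.614, 0.048]
force: [-0.4, 0.0, 0.6]
grip_width: 0.999
grip_force: 0.0
```

```bash
python3 - <<'E'
from h import *
s=robot.state();print(s['time_s'],s['position'],s['joint_pos'])
w=robot.read_camera("wrist");np.savez("w2.npz",**w)
cv2.imwrite("pics/w2.png",cv2.resize(w['img'][:,:,::-1],(800,600),interpolation=cv2.INTER_CUBIC))
move(([.572,.149,.154],8,30),([.572,.149,.134],8,30))
E
```

```text
3.225 [0.529 0.146 0.219] [-0.691 -0.145  0.234  2.141  0.308  0.663  1.061]
[-0.37 -0.31  7.84] [-0.  -0.1 -0.1] rows>= 1.3
[ 0.62 -0.31  9.58] [-0.  -0.1 -0.1] rows>= 1.5
```

View pics/w2.png

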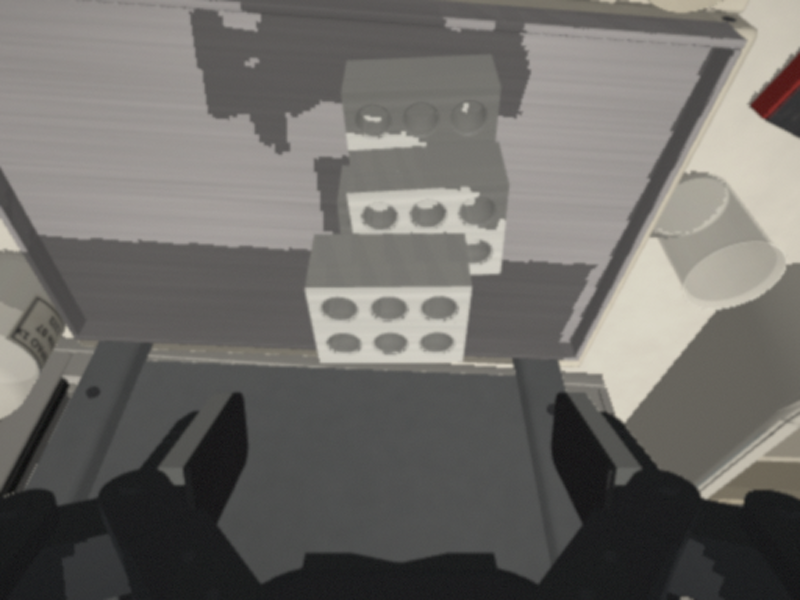

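Close view: C's top spans (305,288) to (463,362), with B (425,210) and A (420,110) stepping down towards the robot. The fingers are clear of all three.

```bash
python3 - <<'E'
from h import *
w=dict(np.load("w2.npz"))
for k in('fx','fy','cx','cy'): w[k]=float(w[k])
for n,z,q in [("A",.082,[(343,103),(498,94)]),("B",.114,[(346,194),(504,186)]),("C",.146,[(305,288),(470,288)]),("Cback",.146,[(320,362),(463,362)]),("rimFL",.064,[(757,28),(575,358)])]:
    a,b=[ray(w,u*.64,v*.64,z) for u,v in q];e=b-a;L=np.linalg.norm(e)
    f=np.array([e[1],-e[0],0])/L
    print(n,a[:2],b[:2],"len",L,"yaw",np.degrees(np.arctan2(-e[0],e[1])),"ctr",((a+b)/2+f*.024)[:2])
E
```

```text
A [0.509 0.119] [0.497 0.181] len 0.0630576838832872 yaw 11.327324263967236 ctr [0.526 0.155]
B [0.531 0.124] [0.518 0.186] len 0.06251916192974395 yaw 11.347071045909278 ctr [0.548 0.16 ]
C [0.553 0.112] [0.545 0.175] len 0.06366016206506842 yaw 7.884680343798785 ctr [0.573 0.147]
Cback [0.601 0.119] [0.592 0.183] len 0.0647216971859661 yaw 7.886056897871985 ctr [0.62  0.155]
rimFL [0.464 0.281] [0.684 0.293] len 0.220378629296542 yaw -87.06676219214764 ctr [0.575 0.263]
```

>>> play_rows(
  series="-0.2 -0.2 3.9 0 0 0;-0.4 -0.2 7.8 0 0 0;0.1 -0.2 8.7 0 0 0;0.6 -0.2 9.6 0 0 0;0.6 -0.2 9.6 0 0 0",
)

```text
time_s: 3.9
position: [0.5723, 0.1506, 0.1345]
orientation: [-0.182, 2.612, 0.049]
force: [-0.1, 0.1, 1.1]
grip_width: 0.999
grip_force: 0.0
```

>>> play_rows(
  series="0 0 0 0 0 0;0 0 0 0 0 0;0 0 0 0 0 0;0 0 0 0 0 0;-0.5 0 -0.9 0 0 0;-2 0 -3.5 0 0 0;-2 0 -3.5 0 0 0",
  jaw=-1,
  force=50,
)

```text
time_s: 4.78
position: [0.5735, 0.151, 0.1772]
orientation: [-0.181, 2.608, 0.052]
force: [-0.7, 0.0, -2.8]
grip_width: 0.737
grip_force: 56.0
```

```bash
sed -i 's/^SO=.*/SO=np.array([.586,.115,0]);SY=3.5/' h.py; python3 - <<'E'
from h import *
s=robot.state();print(s['time_s'],s['position'],s['grip_width'],s['grip_force'])
w=robot.read_camera("wrist");np.savez("w3.npz",**w)
cv2.imwrite("pics/w3.png",cv2.resize(w['img'][:,:,::-1],(800,600),interpolation=cv2.INTER_CUBIC))
move((st(.052,-.105,.144),SY,30),(st(.052,-.105,.071),SY,30))
E
```

```text
4.775 [0.574 0.151 0.177] 0.7369198167111536 55.95876932144165
[ -2.92 -14.6    5.3 ] [2.3 0.1 3.8] rows>= 2.5
[  0.74 -14.6   11.62] [2.3 0.1 3.8] rows>= 3.0
```

View pics/w3.png

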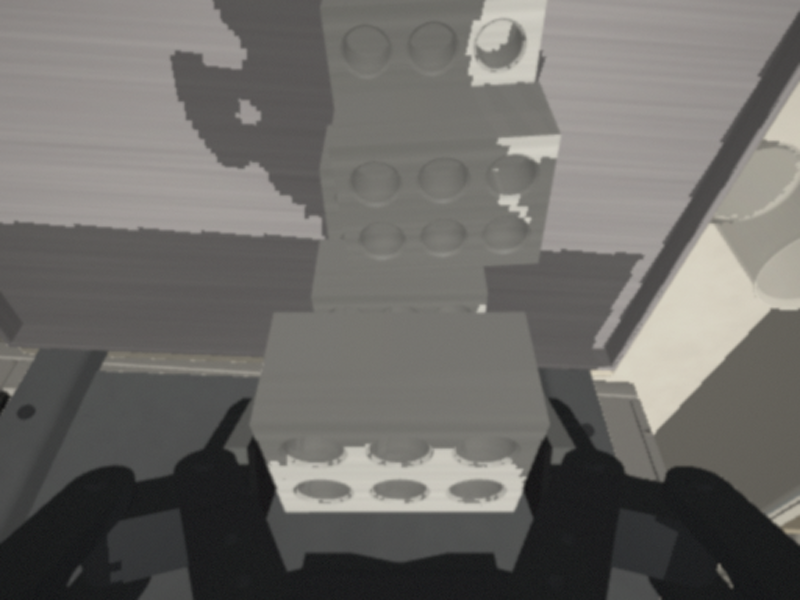

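C is held level between the pads (252–548, 312–512). Behind B's top (445,205), D's front face and top front edge show at (312–485, 305).

>>> play_rows(
  series="-0.7 -3.6 1.3 0.6 0 1;-1.5 -7.3 2.6 1.2 0 2;-2.2 -11 4 1.8 0 3;-2.9 -14.6 5 2.3 0 3.8;-1 -14.6 8.4 2.3 0 3.8;-0.1 -14.6 10 2.3 0 3.8;-0.1 -14.6 10 2.3 0 3.8;-0.1 -14.6 10 2.3 0 3.8",
)

```text
time_s: 5.82
position: [0.6433, 0.0129, 0.0888]
orientation: [-0.081, 2.616, 0.02]
force: [0.0, 0.4, -2.3]
grip_width: 0.745
grip_force: 55.6
```

```bash
python3 - <<'E'
from h import *
s=robot.state();print(s['time_s'],s['position'],s['grip_width'],s['force'],s['joint_velocities'])
w=dict(np.load("w3.npz"))
for k in('fx','fy','cx','cy'): w[k]=float(w[k])
for n,z,q in [("held",.189,[(252,430),(548,430)]),("D",.114,[(312,305),(485,303)]),("B",.114,[(321,152),(558,133)])]:
    a,b=[ray(w,u*.64,v*.64,z) for u,v in q];e=b-a;L=np.linalg.norm(e)
    f=np.array([e[1],-e[0],0])/L
    print(n,a[:2],b[:2],"len",L,"yaw",np.degrees(np.arctan2(-e[0],e[1])),"ctr",((a+b)/2+f*.024)[:2])
move((st(.052,-.105,.072),SY,30))
E
```

```text
5.825 [0.643 0.013 0.089] 0.7447036540960383 [ 0.009  0.385 -2.332] [-0.006 -0.015  0.004 -0.01  -0.002 -0.002  0.003]
held [0.554 0.116] [0.545 0.179] len 0.06340791222324742 yaw 7.627514181541062 ctr [0.573 0.15 ]
D [0.596 0.121] [0.587 0.184] len 0.064160775910958 yaw 8.718041353326237 ctr [0.615 0.156]
B [0.532 0.122] [0.517 0.187] len 0.06570457106804585 yaw 12.919436682949344 ctr [0.548 0.16 ]
[0.75 0.04 1.5 ] [-0.1  0.1  0.1] rows>= 0.3
```

>>> play_rows(
  series="0.4 0 0.8 0 0 0;0.8 0 1.6 0 0 0;0.8 0 1.6 0 0 0",
)

```text
time_s: 6.2
position: [0.6451, 0.0132, 0.0711]
orientation: [-0.081, 2.614, 0.02]
force: [0.2, 0.1, 0.4]
grip_width: 0.739
grip_force: 57.3
```

```bash
python3 - <<'E'
from h import *
s=robot.state();print(s['time_s'],s['position'],s['force'])
P=st(.052,-.105,.0715)
b=[.548,.160,.102]
move((st(.052,-.105,.12),SY,30),(st(.02,-.05,.18),SY,30),([.53,.160,.19],12,20),(b,12,20),start=(s['position'],SY,30))
E
```

```text
6.2 [0.645 0.013 0.071] [0.214 0.054 0.385]
[-2.38  0.02 -4.27] [0. 0. 0.] rows>= 0.8
[ -2.61   5.52 -11.07] [0. 0. 0.] rows>= 2.0
[  3.22  15.36 -15.59] [-3.6 10.  -7.7] rows>= 3.5
[ 6.07 15.25 -7.07] [-3.6 10.  -7.7] rows>= 2.9
```

>>> play_rows(
  series="0 0 0 0 0 0;0 0 0 0 0 0;-0.8 0 -1.4 0 0 0;-2.4 0 -4.3 0 0 0;-2.5 3 -8 0 0 0;-2.6 5.5 -11 0 0 0;0 9 -13 -1.2 3.3 -2.6;2 12 -15 -2.4 6.6 -5.2;3.2 15.4 -15.6 -3.6 10 -7.7;3.2 15.4 -15.6 -3.6 10 -7.7;4.9 15.3 -11 -3.6 10 -7.7;4.9 15.3 -11 -3.6 10 -7.7",
  jaw=0.95,
)

```text
time_s: 7.7
position: [0.5362, 0.1578, 0.1386]
orientation: [-0.291, 2.783, 0.045]
force: [0.4, 1.0, 0.2]
grip_width: 0.973
grip_force: 0.0
```

```bash
python3 - <<'E'
from h import *
s=robot.state();print(s['time_s'],s['position'],s['grip_width'],s['force'],abs(np.array(s['joint_velocities'])).max())
move(([.548,.160,.101],12,20))
w=robot.read_camera("wrist")
print([(np.round(d['at']).tolist(),round(d['p'],2)) for d in robot.boxes_of("block0",w)])
print(proj(w,[[.548,.160,.114],[.526,.155,.082],st(.052,-.105,.082),[.615,.156,.114]]))
E
```

```text
7.7 [0.536 0.158 0.139] 0.9732740071273484 [0.392 1.012 0.209] 0.05214087724269565
[ 0.14 -0.02  3.94] [-0.2 -0.3 -0. ] rows>= 0.6
[([41.0, 264.0], 0.95), ([256.0, 141.0], 0.86), ([186.0, 240.0], 0.78), ([258.0, 232.0], 0.77), ([224.0, 309.0], 0.6)]
[[256.334 254.414]
 [255.716 179.78 ]
 [ 17.952 283.757]
 [227.138 327.854]]
```

>>> play_rows(
  series="0.1 0 2 0 0 0;0.1 0 3.9 0 0 0;0.1 0 3.9 0 0 0",
)

```text
time_s: 8.18
position: [0.55, 0.1621, 0.1049]
orientation: [-0.292, 2.778, 0.05]
force: [-0.2, 0.3, -1.0]
grip_width: 0.977
grip_force: 0.0
```

>>> play_rows(
  series="0 0 0 0 0 0;0 0 0 0 0 0;0 0 0 0 0 0;0 0 0 0 0 0;-0.5 0 -1.4 0 0 0;-1.5 0 -4 0 0 0;-1.5 0 -4 0 0 0",
  jaw=-1,
  force=50,
)

```text
time_s: 9.05
position: [0.5514, 0.163, 0.1499]
orientation: [-0.292, 2.774, 0.053]
force: [0.2, 0.1, -2.7]
grip_width: 0.742
grip_force: 55.5
```

```bash
python3 - <<'E'
from h import *
s=robot.state();print(s['time_s'],s['position'],s['grip_width'],s['force'],abs(np.array(s['joint_velocities'])).max())
w=robot.read_camera("wrist");np.savez("w4.npz",**w)
cv2.imwrite("pics/w4.png",cv2.resize(w['img'][:,:,::-1],(800,600),interpolation=cv2.INTER_CUBIC))
move((st(-.052,-.105,.14),SY,20),(st(-.052,-.105,.085),SY,20),(st(-.052,-.105,.070),SY,20))
E
```

```text
9.05 [0.551 0.163 0.15 ] 0.7423785168863987 [ 0.226  0.118 -2.656] 0.04310332401382201
[  4.25 -15.03  -0.67] [2.9 0.1 8. ] rows>= 2.5
[  6.14 -15.02   4.49] [2.9 0.1 8. ] rows>= 2.7
[  6.66 -15.02   5.9 ] [2.9 0.1 8. ] rows>= 2.8
```

View pics/w4.png

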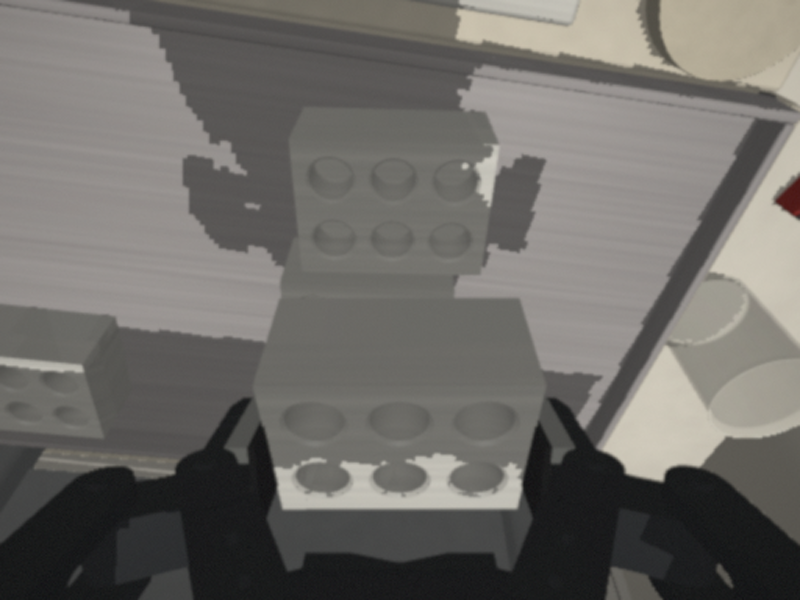

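B is held (255–545, 300–510). A's top shows at (390,210), X's front face is behind it at (370,285), and C lies flat at the lower left (50,390).

>>> play_rows(
  series="1.2 -3.7 -0.2 0.8 0 2;2.2 -7.5 -0.4 1.5 0 4;3.2 -11.2 -0.6 2.2 0 6;4.2 -15 -0.7 2.9 0 8;5.2 -15 2 2.9 0 8;6.1 -15 4.5 2.9 0 8;6.1 -15 4.5 2.9 0 8;6.1 -15 4.5 2.9 0 8",
)

```text
time_s: 10.1
position: [0.5404, 0.0064, 0.0844]
orientation: [-0.085, 2.791, 0.013]
force: [-0.1, -0.3, -1.2]
grip_width: 0.736
grip_force: 55.5
```

```bash
python3 - <<'E'
from h import *
s=robot.state();print(s['time_s'],s['position'],s['grip_width'],s['force'],abs(np.array(s['joint_velocities'])).max())
w=dict(np.load("w4.npz"))
for k in('fx','fy','cx','cy'): w[k]=float(w[k])
for n,z,q in [("held",.162,[(255,388),(545,388)]),("A",.082,[(291,150),(496,144)]),("Aback",.082,[(302,274),(482,272)])]:
    a,b=[ray(w,u*.64,v*.64,z) for u,v in q];e=b-a;L=np.linalg.norm(e)
    f=np.array([e[1],-e[0],0])/L*(-1 if 'back' in n else 1)
    print(n,a[:2],b[:2],"len",L,"yaw",np.degrees(np.arctan2(-e[0],e[1])),"ctr",((a+b)/2+f*.024)[:2])
a,b,c=[ray(w,u*.64,v*.64,.082) for u,v in [(0,360),(84,369),(104,436)]];print("C",inst(a),inst(b),inst(c), "expect leftfront",[.028,-.073])
move((st(-.052,-.105,.0725),SY,20))
E
```

```text
10.1 [0.54  0.006 0.084] 0.7361211176208889 [-0.097 -0.332 -1.213] 0.012507265468687134
held [0.528 0.126] [0.515 0.186] len 0.06076603280995106 yaw 11.882190755481313 ctr [0.545 0.161]
A [0.508 0.119] [0.493 0.18 ] len 0.06289485747581942 yaw 13.639730049472655 ctr [0.524 0.156]
Aback [0.554 0.127] [0.539 0.19 ] len 0.06494002498766292 yaw 12.671667661751087 ctr [0.523 0.154]
C [ 0.03  -0.107  0.082] [ 0.03  -0.074  0.082] [ 0.074 -0.074  0.082] expect leftfront [0.028, -0.073]
[0.39 0.06 1.12] [-0.1  0.  -0. ] rows>= 0.2
```

>>> play_rows(
  series="0.2 0.1 0.6 0 0 0;0.4 0.1 1.1 0 0 0;0.4 0.1 1.2 0 0 0;0.4 0.1 1.2 0 0 0",
)

```text
time_s: 10.6
position: [0.5417, 0.0084, 0.0737]
orientation: [-0.085, 2.788, 0.017]
force: [-25.9, -1.6, 41.4]
grip_width: 0.735
grip_force: 62.0
```

```bash
python3 - <<'E'
from h import *
s=robot.state();print(s['time_s'],s['position'],s['force'])
move((st(-.065,-.105,.12),SY,20),([.505,.10,.15],8,20),([.512,.155,.11],12.5,20),start=(s['position'],SY,20))
E
```

```text
10.6 [0.542 0.008 0.074] [-25.861  -1.622  41.402]
[-0.24 -0.13 -4.84] [0. 0. 0.] rows>= 0.8
[ 0.31  9.37 -8.23] [-1.5  0.  -4.2] rows>= 2.0
[ 0.7  14.82 -4.12] [-3.1 -0.  -8.5] rows>= 2.5
```

>>> play_rows(
  series="0 0 -0.15 0 0 0;0 0 -0.15 0 0 0",
)

```text
time_s: 10.85
position: [0.541, 0.0082, 0.0738]
orientation: [-0.086, 2.789, 0.015]
force: [-7.9, 0.4, 15.4]
grip_width: 0.738
grip_force: 58.5
```

>>> play_rows(
  series="0 0 0 0 0 0;0 0 0 0 0 0;-0.1 0 -1.7 0 0 0;-0.2 0 -4.8 0 0 0;0 5 -7 -0.7 0 -2;0.3 9.4 -8.2 -1.5 0 -4.2;0.6 14.8 -6.5 -3.1 0 -8.5;0.7 14.8 -4.1 -3.1 0 -8.5;0.7 14.8 -4.1 -3.1 0 -8.5",
  jaw=0.95,
)

```text
time_s: 11.98
position: [0.5095, 0.154, 0.1068]
orientation: [-0.307, 2.78, 0.05]
force: [0.3, -0.4, -0.4]
grip_width: 0.974
grip_force: 0.0
```

```bash
python3 - <<'E'
from h import *
s=robot.state();print(s['time_s'],s['position'],s['grip_width'],s['force'],abs(np.array(s['joint_velocities'])).max())
w=robot.read_camera("wrist");np.savez("w5.npz",**w)
cv2.imwrite("pics/w5.png",cv2.resize(w['img'][:,:,::-1],(800,600),interpolation=cv2.INTER_CUBIC))
move(([.524,.155,.072],12.5,20))
E
```

```text
11.975 [0.509 0.154 0.107] 0.9738899355893044 [ 0.277 -0.404 -0.418] 0.040911660384925275
[-0.09 -0.17  3.86] [-0.1 -0.1  0. ] rows>= 0.6
```

View pics/w5.png

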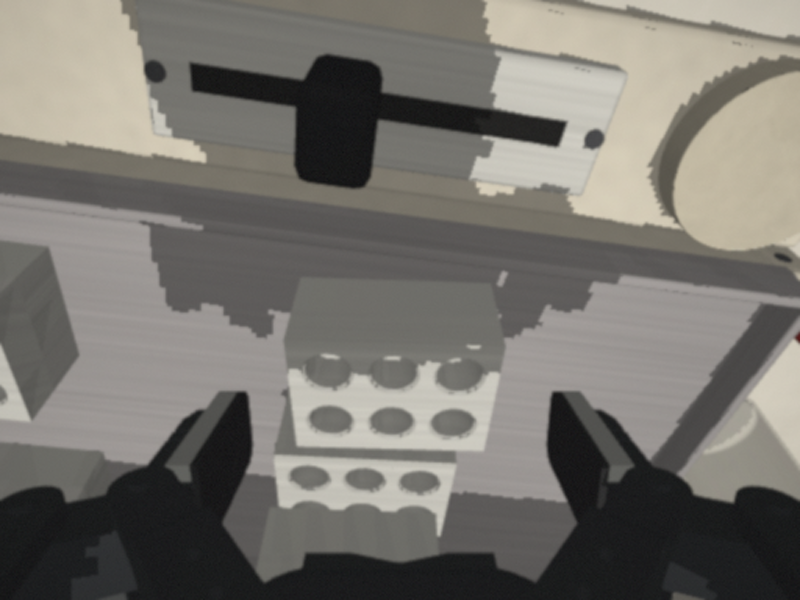

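A's top is at (395,395) between the open fingers, X's top edge at (275–455, 458), and D's front face at (350,535). The selector is untouched at (338,120).

```bash
python3 - <<'E'
from h import *
w=dict(np.load("w5.npz"))
for k in('fx','fy','cx','cy'): w[k]=float(w[k])
for n,z,q in [("A",.082,[(285,341),(505,346)]),("X",.082,[(275,458),(456,460)]),("selector",.071,[(320,57),(380,64)])]:
    a,b=[ray(w,u*.64,v*.64,z) for u,v in q];e=b-a;L=np.linalg.norm(e)
    f=np.array([e[1],-e[0],0])/L
    print(n,a[:2],b[:2],"len",L,"yaw",np.degrees(np.arctan2(-e[0],e[1])),"ctr",((a+b)/2+f*.024)[:2])
a,b,c=[ray(w,u*.64,v*.64,.082) for u,v in [(48,248),(78,355),(30,420)]]
print("B",inst(ray(w,0,345*.64,.082)),inst(ray(w,32*.64,420*.64,.082)),"floor",inst(ray(w,48*.64,248*.64,.05)),inst(ray(w,78*.64,355*.64,.05)))
print("Dface bottom?",ray(w,265*.64,510*.64,.082),ray(w,440*.64,516*.64,.082))
for z in(.064,.071):print("sel back edge",inst(ray(w,300*.64,180*.64,z)),inst(ray(w,370*.64,185*.64,z)))
E
```

```text
A [0.506 0.119] [0.494 0.181] len 0.06380414377606368 yaw 10.865115462082619 ctr [0.523 0.155]
X [0.561 0.12 ] [0.549 0.183] len 0.0637060735231007 yaw 11.627358195568341 ctr [0.578 0.156]
selector [0.431 0.118] [0.429 0.131] len 0.013321035931573045 yaw 6.300380846990934 ctr [0.454 0.127]
B [-0.065 -0.073  0.082] [-0.032 -0.073  0.082] floor [-0.079 -0.073  0.05 ] [-0.031 -0.073  0.05 ]
Dface bottom? [0.595 0.119 0.082] [0.584 0.186 0.082]
sel back edge [-0.122  0.008  0.064] [-0.123  0.027  0.064]
sel back edge [-0.125  0.009  0.071] [-0.127  0.027  0.071]
```

>>> play_rows(
  series="-0.1 -0.1 2 0 0 0;-0.1 -0.2 3.9 0 0 0;-0.1 -0.2 3.9 0 0 0;-0.1 -0.2 3.9 0 0 0",
)

```text
time_s: 12.52
position: [0.5251, 0.1553, 0.0733]
orientation: [-0.304, 2.776, 0.053]
force: [-0.4, 0.5, 0.6]
grip_width: 0.974
grip_force: 0.0
```

>>> play_rows(
  series="0 0 0 0 0 0;0 0 0 0 0 0;0 0 0 0 0 0;0 0 0 0 0 0;-0.5 0 -1.4 0 0 0;-1.5 0 -4 0 0 0;-1.5 0 -4 0 0 0",
  jaw=-1,
  force=50,
)

```text
time_s: 13.4
position: [0.5264, 0.1563, 0.1177]
orientation: [-0.305, 2.773, 0.055]
force: [0.5, 1.0, -2.6]
grip_width: 0.744
grip_force: 56.5
```

```bash
python3 - <<'E'
from h import *
s=robot.state();print(s['time_s'],s['position'],s['grip_width'],s['force'],abs(np.array(s['joint_velocities'])).max())
move((st(-.055,.105,.12),SY,20),(st(-.052,.105,.085),SY,20))
E
```

```text
13.4 [0.526 0.156 0.118] 0.7443717772227754 [ 0.537  0.963 -2.588] 0.037414405462037226
[-1.14  5.91  0.18] [3.1 0.2 8.5] rows>= 1.0
[-0.21  5.86  3.57] [3.1 0.2 8.5] rows>= 1.1
```

>>> play_rows(
  series="-0.6 3 0.1 1.6 0.1 4.2;-1.1 5.9 0.2 3.1 0.2 8.5;-1.1 5.9 0.2 3.1 0.2 8.5;-0.7 5.9 1.9 3.1 0.2 8.5;-0.2 5.9 3.6 3.1 0.2 8.5;-0.2 5.9 3.6 3.1 0.2 8.5;-0.2 5.9 3.6 3.1 0.2 8.5",
)

```text
time_s: 14.28
position: [0.5264, 0.2159, 0.0822]
orientation: [-0.085, 2.794, 0.013]
force: [0.1, 0.4, -1.1]
grip_width: 0.742
grip_force: 56.2
```

```bash
python3 - <<'E'
from h import *
s=robot.state();print(s['time_s'],s['position'],inst(s['position']),s['force'],abs(np.array(s['joint_velocities'])).max())
move((st(-.052,.105,.074),SY,20))
E
```

```text
14.275 [0.526 0.216 0.082] [-0.053  0.104  0.082] [ 0.121  0.42  -1.134] 0.008680948226322342
[0.16 0.07 0.81] [-0.1 -0.2  0. ] rows>= 0.1
```

>>> play_rows(
  series="0.1 0.1 0.4 0 0 0;0.2 0.1 0.8 0 0 0;0.2 0.1 0.8 0 0 0",
)

```text
time_s: 14.65
position: [0.5272, 0.2176, 0.0737]
orientation: [-0.086, 2.794, 0.014]
force: [0.4, 1.2, -1.1]
grip_width: 0.739
grip_force: 56.3
```

```bash
python3 - <<'E'
from h import *
s=robot.state();print(s['time_s'],s['position'],s['force'])
move((st(-.06,.105,.12),SY,20),([.53,.18,.19],8.5,30),([.595,.157,.132],8.5,30),start=(s['position'],SY,20))
E
```

```text
14.65 [0.527 0.218 0.074] [ 0.357  1.167 -1.075]
[-0.87 -0.1  -4.61] [0. 0. 0.] rows>= 0.8
[ -4.02  -3.77 -10.91] [ -2.1 -10.   -4.5] rows>= 2.0
[-8.   -6.46 -3.29] [ -2.1 -10.   -4.5] rows>= 1.7
```

>>> play_rows(
  series="0 0 0 0 0 0;0 0 0 0 0 0;-0.4 0 -1.8 0 0 0;-0.9 -0.1 -4.6 0 0 0;-2.5 -2 -8 -1 -5 -2.2;-4 -3.8 -10.9 -2.1 -10 -4.5;-5 -4.5 -9 -2.1 -10 -4.5;-5 -4.5 -9 -2.1 -10 -4.5",
  jaw=0.95,
)

```text
time_s: 15.65
position: [0.5463, 0.1727, 0.175]
orientation: [-0.192, 2.616, 0.05]
force: [-0.1, 0.1, -0.7]
grip_width: 0.976
grip_force: 0.0
```

```bash
python3 - <<'E'
from h import *
s=robot.state();print(s['time_s'],s['position'],s['force'],abs(np.array(s['joint_velocities'])).max())
w=robot.read_camera("wrist");np.savez("w6.npz",**w)
cv2.imwrite("pics/w6.png",cv2.resize(w['img'][:,:,::-1],(800,600),interpolation=cv2.INTER_CUBIC))
move(([.595,.157,.132],8.5,30),([.614,.157,.103],8.5,30))
E
```

```text
15.65 [0.546 0.173 0.175] [-0.109  0.141 -0.673] 0.02939214006199166
[-1.87 -2.32  6.02] [-0.1 -0.2 -0. ] rows>= 1.1
[-2.06 -2.59  9.47] [-0.1 -0.2 -0. ] rows>= 1.6
```

View pics/w6.png

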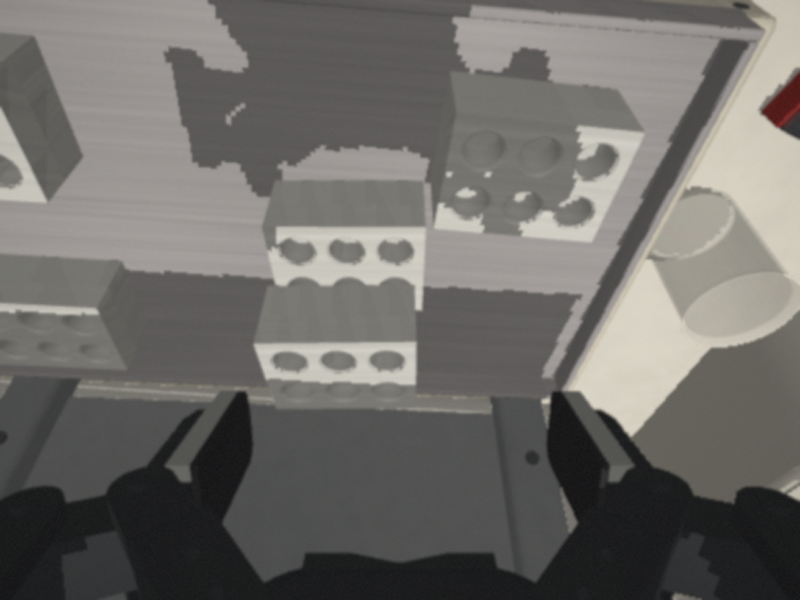

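A lies flat front-left (540,170), X is at (348,250), and D sits on it at (340,370). B and C are in place at the left edge.

```bash
cat >> h.py <<'E'
def edge(w,n,z,q,sgn=1):
    a,b=[ray(w,u*.64,v*.64,z) for u,v in q];e=b-a;L=np.linalg.norm(e)
    f=np.array([e[1],-e[0],0])/L*sgn;c=(a+b)/2+f*.024
    print(n,"len",L,"yaw",np.degrees(np.arctan2(-e[0],e[1])),"ctr",c[:2],"st",inst(c)[:2])
E
python3 - <<'E'
from h import *
w=dict(np.load("w6.npz"))
for k in('fx','fy','cx','cy'): w[k]=float(w[k])
edge(w,"D",.114,[(255,346),(416,343)]);edge(w,"Dback",.114,[(275,408),(414,404)],-1)
edge(w,"X",.082,[(274,229),(425,226)])
edge(w,"A",.082,[(446,122),(643,130)]);edge(w,"Aback",.082,[(434,232),(592,241)],-1)
E
```

```text
D len 0.06414628277579615 yaw 10.035692558486032 ctr [0.612 0.157] st [0.028 0.04 ]
Dback len 0.0643736398166428 yaw 11.386510020420259 ctr [0.61  0.154] st [0.026 0.038]
X len 0.059405112879698255 yaw 9.762402949667212 ctr [0.578 0.158] st [-0.005  0.043]
A len 0.0661684500812024 yaw 5.831525209848941 ctr [0.526 0.217] st [-0.054  0.106]
Aback len 0.06392521666757141 yaw 4.1620087519066 ctr [0.526 0.217] st [-0.054  0.105]
```

>>> play_rows(
  series="-0.9 -1.3 3 0 0 0;-1.7 -2.6 6 0 0 0;-1.7 -2.6 6 0 0 0;-1.8 -2.7 7.8 0 0 0;-1.8 -2.7 9.3 0 0 0;-1.8 -2.7 9.3 0 0 0",
)

```text
time_s: 16.45
position: [0.6106, 0.1567, 0.103]
orientation: [-0.195, 2.617, 0.05]
force: [0.1, 0.0, 0.1]
grip_width: 0.975
grip_force: 0.0
```

>>> play_rows(
  series="0 0 0 0 0 0;0 0 0 0 0 0;0 0 0 0 0 0;0 0 0 0 0 0;-0.7 0 -1.3 0 0 0;-2 0 -3.5 0 0 0;-2 0 -3.5 0 0 0",
  jaw=-1,
  force=50,
)

```text
time_s: 17.32
position: [0.6124, 0.1564, 0.1465]
orientation: [-0.193, 2.611, 0.053]
force: [0.8, 0.4, -2.4]
grip_width: 0.741
grip_force: 55.6
```

```bash
python3 - <<'E'
from h import *
s=robot.state();print(s['time_s'],s['position'],s['grip_width'],s['force'],abs(np.array(s['joint_velocities'])).max())
move((st(-.045,.0,.15),SY,20),(st(-.057,0,.086),SY,20))
E
```

```text
17.325 [0.612 0.156 0.146] 0.7412795710747856 [ 0.767  0.433 -2.445] 0.03760263347763507
[ 6.49 -3.31 -4.16] [ 2.1 10.   4.5] rows>= 1.3
[10.73 -3.21  0.78] [ 2.1 10.   4.5] rows>= 1.8
```

>>> play_rows(
  series="2.2 -1.1 -1.4 0.7 3.3 1.5;4.4 -2.2 -2.8 1.4 6.6 3;6.5 -3.3 -4.2 2.1 10 4.5;6.5 -3.3 -4.2 2.1 10 4.5;8.6 -3.2 -1.8 2.1 10 4.5;10.7 -3.2 0.8 2.1 10 4.5;10.7 -3.2 0.8 2.1 10 4.5;10.7 -3.2 0.8 2.1 10 4.5",
)

```text
time_s: 18.32
position: [0.5291, 0.1115, 0.0847]
orientation: [-0.086, 2.793, 0.013]
force: [0.1, 0.2, -1.1]
grip_width: 0.742
grip_force: 55.9
```

```bash
python3 - <<'E'
from h import *
s=robot.state();print(s['time_s'],s['position'],inst(s['position']),s['force'],abs(np.array(s['joint_velocities'])).max())
move((st(-.056,0,.0735),SY,20))
E
```

```text
18.325 [0.529 0.111 0.085] [-0.057 -0.     0.085] [ 0.138  0.173 -1.055] 0.01570621586514858
[0.29 0.   1.09] [-0.1 -0.1  0. ] rows>= 0.2
```

D was picked at a 30° lean, so I must restore that lean before setting it down, or it would land tilted.

```bash
python3 - <<'E'
from h import *
move((st(-.056,0,.086),SY,30),(st(-.056,0,.0735),SY,30))
print("next, from there:")
s=st(-.056,0,.0735)
move((st(-.085,0,.125),SY,30),(st(-.03,.042,.16),9,30),start=(s,SY,30))
E
```

```text
[-0.14  0.   -0.09] [ -0.  -10.1   0. ] rows>= 0.9
[0.29 0.   1.09] [ -0.  -10.1   0. ] rows>= 0.9
next, from there:
[-0.06  0.   -5.91] [0. 0. 0.] rows>= 0.9
[-6.58  4.2  -6.19] [-2.8 -0.  -4.8] rows>= 1.6
```

>>> play_rows(
  series="0 0 -0.1 0 -5 0;-0.1 0 -0.1 0 -10 0;-0.1 0 -0.1 0 -10 0;0.1 0 0.5 0 -10 0;0.3 0 1 0 -10 0;0.3 0 1.1 0 -10 0;0.3 0 1.1 0 -10 0",
)

```text
time_s: 19.2
position: [0.5298, 0.1112, 0.0725]
orientation: [-0.08, 2.62, 0.019]
force: [0.9, -0.4, -0.8]
grip_width: 0.739
grip_force: 56.1
```

```bash
python3 - <<'E'
from h import *
s=robot.state();print(s['time_s'],s['position'],inst(s['position']),s['force'],abs(np.array(s['joint_velocities'])).max())
E
```

```text
19.2 [0.53  0.111 0.073] [-0.056 -0.     0.073] [ 0.927 -0.37  -0.774] 0.0061221405640167845
```

>>> play_rows(
  series="0 0 0 0 0 0;0 0 0 0 0 0;0 0 -2 0 0 0;-0.1 0 -5.9 0 0 0;-3.5 2.1 -6.1 -1.4 0 -2.4;-6.6 4.2 -6.2 -2.8 0 -4.8;-6.6 4.2 -6.2 -2.8 0 -4.8;-6.6 4.2 -6.2 -2.8 0 -4.8",
  jaw=0.95,
)

```text
time_s: 20.2
position: [0.5523, 0.1543, 0.1581]
orientation: [-0.207, 2.616, 0.053]
force: [-0.0, -0.6, -0.1]
grip_width: 0.973
grip_force: 0.0
```

```bash
python3 - <<'E'
from h import *
s=robot.state();print(s['time_s'],s['position'],inst(s['position']),s['force'],abs(np.array(s['joint_velocities'])).max())
w=robot.read_camera("wrist");np.savez("w7.npz",**w)
for d in robot.outline_of("block0",w):
    c=max(cv2.findContours(d['mask'].astype(np.uint8),cv2.RETR_EXTERNAL,cv2.CHAIN_APPROX_NONE)[0],key=cv2.contourArea)
    q=cv2.approxPolyDP(c,3,True)[:,0]
    print(round(d['p'],2),np.round(d['at']),q.tolist(),inst(ray(w,*d['at'],.075))[:2])
E
```

```text
20.2 [0.552 0.154 0.158] [-0.031  0.041  0.158] [-0.048 -0.63  -0.106] 0.017823800524298064
0.96 [26. 90.] [[0, 23], [0, 138], [47, 141], [70, 107], [46, 36], [40, 26]] [-0.058 -0.077]
0.72 [258. 172.] [[196, 152], [204, 212], [298, 212], [306, 157], [300, 127], [242, 126], [237, 152]] [-0.013  0.044]
0.7 [244. 234.] [[200, 205], [198, 223], [208, 257], [288, 256], [290, 214], [204, 213]] [0.052 0.04 ]
0.65 [381. 115.] [[328, 55], [307, 123], [312, 158], [419, 170], [464, 100], [440, 67]] [-0.061  0.105]
0.62 [ 47. 211.] [[0, 172], [0, 238], [8, 246], [95, 249], [106, 214], [92, 178]] [ 0.038 -0.1  ]
0.6 [176.  87.] [[121, 30], [101, 60], [123, 143], [238, 151], [245, 41]] [-0.067 -0.003]
```

```bash
python3 - <<'E'
from h import *
w=dict(np.load("w7.npz"))
for k in('fx','fy','cx','cy'): w[k]=float(w[k])
f=lambda q:[(u/.64,v/.64) for u,v in q]
edge(w,"Eback",.082,f([(208,257),(289,256)]),-1)
edge(w,"Efront",.082,f([(198,223),(290,222)]))
edge(w,"Xback",.082,f([(204,212),(298,212)]),-1)
edge(w,"Dback",.082,f([(123,143),(238,151)]),-1)
c=w['img'][190:275,180:320];cv2.imwrite("pics/e.png",cv2.resize(c[:,:,::-1],None,fx=5,fy=5,interpolation=cv2.INTER_CUBIC))
move((st(.03,.041,.11),9,30),(st(.05,.041,.072),9,30))
E
```

```text
Eback len 0.06422283339756918 yaw 10.295760351267255 ctr [0.631 0.16 ] st [0.048 0.042]
Efront len 0.06423111022933074 yaw 9.994674950235888 ctr [0.636 0.159] st [0.053 0.041]
Xback len 0.06325187007056601 yaw 8.988462457747392 ctr [0.577 0.154] st [-0.007  0.04 ]
Dback len 0.0627758360509556 yaw 3.8363108091292126 ctr [0.527 0.11 ] st [-0.059 -0.001]
[-2.94 -0.59  7.2 ] [-0.  -0.3  0. ] rows>= 1.2
[-2.78 -0.78 11.49] [-0.  -0.3  0. ] rows>= 1.9
```

>>> play_rows(
  series="-1.5 -0.3 3.6 0 0 0;-2.9 -0.6 7.2 0 0 0;-2.9 -0.6 7.2 0 0 0;-2.8 -0.7 9.5 0 0 0;-2.8 -0.8 11.5 0 0 0;-2.8 -0.8 11.5 0 0 0",
)

```text
time_s: 21.05
position: [0.6336, 0.1589, 0.0723]
orientation: [-0.206, 2.616, 0.053]
force: [-0.2, -0.1, -0.9]
grip_width: 0.976
grip_force: 0.0
```

>>> play_rows(
  series="0 0 0 0 0 0;0 0 0 0 0 0;0 0 0 0 0 0;0 0 0 0 0 0;-0.7 0 -1.3 0 0 0;-2.2 0 -3.8 0 0 0;-2.2 0 -3.8 0 0 0",
  jaw=-1,
  force=50,
)

```text
time_s: 21.92
position: [0.636, 0.1604, 0.1201]
orientation: [-0.207, 2.61, 0.057]
force: [0.3, -0.7, -1.8]
grip_width: 0.738
grip_force: 55.7
```

```bash
python3 - <<'E'
from h import *
s=robot.state();print(s['time_s'],s['position'],s['grip_width'],s['force'],abs(np.array(s['joint_velocities'])).max())
move((st(.05,.105,.115),SY,30),(st(.050,.105,.084),SY,30))
E
```

```text
21.925 [0.636 0.16  0.12 ] 0.7377768058723827 [ 0.348 -0.708 -1.815] 0.03668536587089449
[-0.04  6.26  0.62] [2.8 0.  4.8] rows>= 1.0
[1.51 6.26 3.3 ] [2.8 0.  4.8] rows>= 1.2
```

>>> play_rows(
  series="0 3.1 0.3 1.4 0 2.4;0 6.3 0.6 2.8 0 4.8;0 6.3 0.6 2.8 0 4.8;0.8 6.3 2 2.8 0 4.8;1.5 6.3 3.3 2.8 0 4.8;1.5 6.3 3.3 2.8 0 4.8;1.5 6.3 3.3 2.8 0 4.8",
)

```text
time_s: 22.8
position: [0.6286, 0.2217, 0.0808]
orientation: [-0.079, 2.62, 0.019]
force: [0.5, -0.3, -2.7]
grip_width: 0.741
grip_force: 55.5
```

```bash
python3 - <<'E'
from h import *
s=robot.state();print(s['time_s'],s['position'],inst(s['position']),s['force'],abs(np.array(s['joint_velocities'])).max())
move((st(.051,.105,.073),SY,30))
print("next")
move((st(.021,.105,.125),SY,30),(st(-.036,.042,.122),9,30),(st(-.007,.042,.072),9,30),start=(st(.051,.105,.073),SY,30))
E
```

```text
22.8 [0.629 0.222 0.081] [0.049 0.104 0.081] [ 0.502 -0.323 -2.733] 0.009493593267700778
[0.21 0.12 0.78] [-0.1 -0.2 -0. ] rows>= 0.1
next
[-0. -0. -6.] [0. 0. 0.] rows>= 1.0
[ 5.08 -6.3  -8.59] [-2.8 -0.  -4.8] rows>= 1.9
[ 5.07 -6.3  -2.81] [-2.8 -0.  -4.8] rows>= 1.4
```

>>> play_rows(
  series="0.1 0.1 0.4 0 0 0;0.2 0.1 0.8 0 0 0;0.2 0.1 0.8 0 0 0",
)

```text
time_s: 23.18
position: [0.6317, 0.2242, 0.0744]
orientation: [-0.08, 2.617, 0.022]
force: [-3.3, -0.1, 8.6]
grip_width: 0.738
grip_force: 56.9
```

>>> play_rows(
  series="0 0 0 0 0 0;0 0 0 0 0 0;0 0 -2 0 0 0;0 0 -6 0 0 0;1.7 -1.6 -8 -0.7 0 -1.2;3.4 -4 -8.6 -1.4 0 -2.4;5.1 -6.3 -8.6 -2.8 0 -4.8;5.1 -6.3 -8.6 -2.8 0 -4.8;5.1 -6.3 -8.6 -2.8 0 -4.8",
  jaw=0.95,
)

```text
time_s: 24.3
position: [0.5479, 0.1561, 0.1227]
orientation: [-0.207, 2.613, 0.055]
force: [0.4, -0.0, 0.1]
grip_width: 0.974
grip_force: 0.0
```

```bash
python3 - <<'E'
from h import *
s=robot.state();print(s['time_s'],s['position'],inst(s['position']),s['force'],abs(np.array(s['joint_velocities'])).max())
w=robot.read_camera("wrist");np.savez("w8.npz",**w)
for d in robot.outline_of("block0",w):
    c=max(cv2.findContours(d['mask'].astype(np.uint8),cv2.RETR_EXTERNAL,cv2.CHAIN_APPROX_NONE)[0],key=cv2.contourArea)
    q=cv2.approxPolyDP(c,3,True)[:,0]
    print(round(d['p'],2),np.round(d['at']),q.tolist(),inst(ray(w,*d['at'],.075))[:2])
print(proj(w,[st(-.007,.042,.082)]))
move((st(-.007,.042,.072),9,30))
E
```

```text
24.3 [0.548 0.156 0.123] [-0.036  0.043  0.123] [ 0.41  -0.043  0.143] 0.013402470653672999
0.95 [255. 220.] [[184, 204], [183, 220], [194, 261], [298, 260], [308, 214], [301, 169], [234, 170], [230, 205]] [-0.014  0.045]
0.92 [ 38. 255.] [[0, 215], [0, 293], [76, 296], [90, 255], [73, 220]] [ 0.034 -0.089]
0.85 [392. 160.] [[314, 211], [434, 222], [491, 151], [458, 109], [332, 95], [307, 170]] [-0.064  0.103]
0.79 [ 13. 147.] [[0, 67], [0, 193], [13, 194], [42, 149]] [-0.056 -0.067]
0.71 [158. 133.] [[90, 75], [66, 111], [99, 196], [231, 203], [238, 82], [105, 71]] [-0.069 -0.002]
0.67 [327. 268.] [[306, 232], [299, 262], [283, 265], [284, 303], [353, 306], [349, 294], [351, 254], [355, 249], [370, 249], [380, 260], [387, 261], [381, 236]] [0.033 0.097]
[[249.26  237.515]]
[ 0.08 -0.44  5.79] [ 0.  -0.1  0.1] rows>= 0.9
```

```bash
python3 - <<'E'
from h import *
w=dict(np.load("w8.npz"))
for k in('fx','fy','cx','cy'): w[k]=float(w[k])
f=lambda q:[(u/.64,v/.64) for u,v in q]
edge(w,"Xback",.082,f([(194,261),(298,260)]),-1)
edge(w,"Dback",.082,f([(99,196),(231,203)]),-1)
move((st(-.015,.042,.092),9,30),(st(-.003,.042,.072),9,30))
E
```

```text
Xback len 0.0633534403359631 yaw 9.942527437515052 ctr [0.577 0.154] st [-0.007  0.039]
Dback len 0.06353575902453187 yaw 4.327456663777781 ctr [0.528 0.11 ] st [-0.059 -0.001]
[-0.22 -0.36  3.66] [ 0.  -0.1  0.1] rows>= 0.6
[-0.26 -0.48  5.99] [ 0.  -0.1  0.1] rows>= 1.0
```

>>> play_rows(
  series="-0.1 -0.3 1.8 0 0 0;-0.2 -0.5 3.7 0 0 0;-0.2 -0.6 4.9 0 0 0;-0.3 -0.6 6 0 0 0;-0.3 -0.6 6 0 0 0",
)

```text
time_s: 25.02
position: [0.5806, 0.1548, 0.071]
orientation: [-0.208, 2.615, 0.053]
force: [-0.7, 0.9, 0.3]
grip_width: 0.977
grip_force: 0.0
```

>>> play_rows(
  series="0 0 0 0 0 0;0 0 0 0 0 0;0 0 0 0 0 0;0 0 0 0 0 0;-0.7 0 -1.3 0 0 0;-2.2 0 -3.8 0 0 0;-2.2 0 -3.8 0 0 0",
  jaw=-1,
  force=50,
)

```text
time_s: 25.9
position: [0.5811, 0.1554, 0.117]
orientation: [-0.207, 2.612, 0.057]
force: [0.4, 0.1, -2.9]
grip_width: 0.74
grip_force: 56.4
```

```bash
python3 - <<'E'
from h import *
s=robot.state();print(s['time_s'],s['position'],inst(s['position']),s['grip_width'],s['force'],abs(np.array(s['joint_velocities'])).max())
move((st(.056,0,.125),SY,30),(st(.056,0,.084),SY,30))
E
```

```text
25.9 [0.581 0.155 0.117] [-0.002  0.041  0.117] 0.739988056875155 [ 0.364  0.082 -2.919] 0.05199741342511173
[-5.1  -4.61  2.01] [ 2.9 -0.1  4.8] rows>= 1.1
[-3.05 -4.62  5.56] [ 2.9 -0.1  4.8] rows>= 1.3
```

>>> play_rows(
  series="-2.5 -2.3 1 1.4 0 2.4;-5.1 -4.6 2 2.9 0 4.8;-5.1 -4.6 2 2.9 0 4.8;-4 -4.6 3.8 2.9 0 4.8;-3 -4.6 5.6 2.9 0 4.8;-3 -4.6 5.6 2.9 0 4.8;-3 -4.6 5.6 2.9 0 4.8",
)

```text
time_s: 26.78
position: [0.6409, 0.1178, 0.0821]
orientation: [-0.08, 2.62, 0.017]
force: [-0.3, -0.7, -2.9]
grip_width: 0.738
grip_force: 56.3
```

```bash
python3 - <<'E'
from h import *
s=robot.state();print(s['time_s'],s['position'],inst(s['position']),s['force'],abs(np.array(s['joint_velocities'])).max())
move((st(.056,0,.0725),SY,30))
print("next")
P=st(.056,0,.0725)
move((st(.023,0,.13),SY,30),(st(-.10,.02,.22),SY,30),(st(-.16,.02,.25),SY,0),start=(P,SY,30))
E
```

```text
26.775 [0.641 0.118 0.082] [ 0.055 -0.001  0.082] [-0.262 -0.667 -2.932] 0.012319555843528469
[0.39 0.06 0.88] [-0.2 -0.2  0. ] rows>= 0.2
next
[-0.02  0.   -6.63] [0. 0. 0.] rows>= 1.1
[  6.13   2.   -20.57] [0. 0. 0.] rows>= 3.4
[  9.83   2.   -26.17] [ 0. 30.  0.] rows>= 4.5
```

>>> play_rows(
  series="0.2 0.1 0.5 0 0 0;0.4 0.1 0.9 0 0 0;0.4 0.1 0.9 0 0 0",
)

```text
time_s: 27.15
position: [0.6423, 0.1191, 0.0724]
orientation: [-0.08, 2.619, 0.018]
force: [0.0, 0.7, -1.8]
grip_width: 0.74
grip_force: 56.5
```

>>> play_rows(
  series="0 0 0 0 0 0;0 0 0 0 0 0;0 0 -2 0 0 0;0 0 -6.6 0 0 0;2 0.7 -11 0 0 0;4 1.4 -16 0 0 0;6.1 2 -20.6 0 0 0;6.1 2 -20.6 0 0 0;6.1 2 -20.6 0 0 0",
  jaw=0.95,
)

```text
time_s: 28.28
position: [0.4854, 0.1305, 0.2221]
orientation: [-0.08, 2.618, 0.023]
force: [0.6, 0.2, -0.3]
grip_width: 0.973
grip_force: 0.0
```

```bash
python3 - <<'E'
from h import *
s=robot.state();print(s['time_s'],s['position'],inst(s['position']),s['force'],s['grip_width'],abs(np.array(s['joint_velocities'])).max())
w=robot.read_camera("wrist");np.savez("w9.npz",**w)
for d in robot.outline_of("block0",w):
    c=max(cv2.findContours(d['mask'].astype(np.uint8),cv2.RETR_EXTERNAL,cv2.CHAIN_APPROX_NONE)[0],key=cv2.contourArea)
    print(round(d['p'],2),np.round(d['at']),cv2.approxPolyDP(c,3,True)[:,0].tolist(),inst(ray(w,*d['at'],.072))[:2])
print([(np.round(d['at']).tolist(),round(d['p'],2),inst(ray(w,*d['at'],.065))) for d in robot.boxes_of("selector_top",w)])
cv2.imwrite("pics/w9.png",cv2.resize(w['img'][:,:,::-1],(800,600),interpolation=cv2.INTER_CUBIC))
E
```

```text
28.275 [0.485 0.131 0.222] [-0.099  0.022  0.222] [ 0.568  0.193 -0.257] 0.9727497250381546 0.07481490378782736
0.95 [224. 126.] [[187, 96], [182, 122], [192, 166], [267, 164], [266, 95]] [-0.067 -0.003]
0.92 [360. 135.] [[320, 98], [313, 139], [318, 168], [393, 169], [412, 124], [401, 99]] [-0.059  0.106]
0.85 [131. 212.] [[101, 191], [92, 213], [108, 242], [167, 241], [172, 217], [162, 189]] [ 0.039 -0.105]
0.75 [234. 216.] [[205, 192], [202, 218], [207, 242], [265, 241], [266, 191]] [ 0.045 -0.001]
0.75 [338. 212.] [[368, 188], [306, 188], [302, 214], [305, 240], [364, 239], [375, 212]] [0.04  0.106]
0.67 [103. 133.] [[140, 100], [59, 99], [42, 121], [69, 167], [143, 168], [152, 142]] [-0.06  -0.101]
[([250.0, 27.0], 0.91, array([-0.14 ,  0.018,  0.065]))]
```

View pics/w9.png

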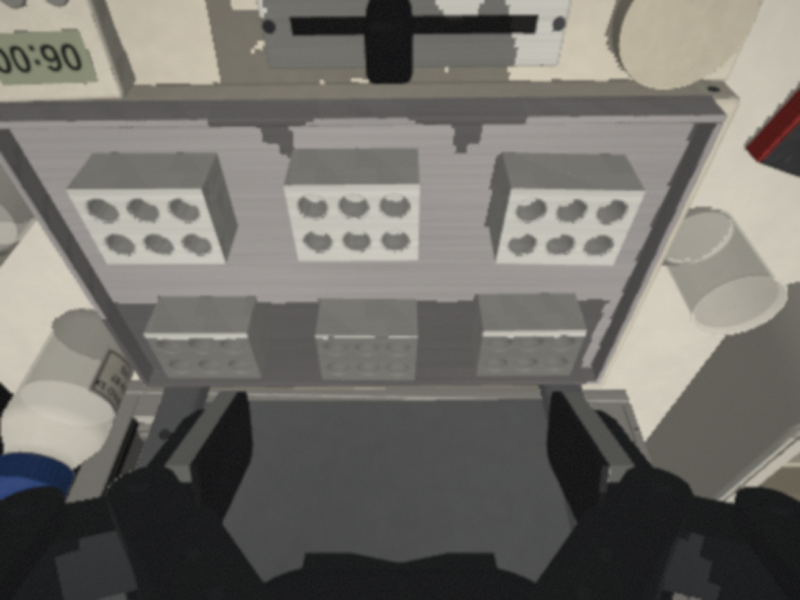

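All six blocks lie flat, wells up, in two rows of three with clear gaps: front (150,220), (352,220), (567,225); rear (205,350), (367,350), (530,345). The selector is at (389,40), about 11 mm right of its slot's centre. Next I'll grip it.

```bash
python3 - <<'E'
from h import *
w=dict(np.load("w9.npz"))
for k in('fx','fy','cx','cy'): w[k]=float(w[k])
f=lambda q:[(u/.64,v/.64) for u,v in q]
for n,q in dict(p0=[(69,167),(143,168)],p1=[(192,166),(267,165)],p2=[(318,168),(393,169)],p3=[(106,242),(167,241)],p4=[(206,242),(265,241)],p5=[(305,240),(364,239)]).items(): edge(w,n,.082,f(q),-1)
for z in(.064,):print([inst(ray(w,u*.64,v*.64,z)) for u,v in [(0,125),(727,100),(140,385),(600,383)]])
move((st(-.139,.018,.14),SY,0),(st(-.139,.018,.10),SY,0),(st(-.139,.018,.067),SY,0))
E
```

```text
p0 len 0.0619735782410898 yaw 2.287907773005049 ctr [0.536 0.008] st [-0.057 -0.104]
p1 len 0.06301426708204891 yaw 4.375866151245101 ctr [0.528 0.111] st [-0.059 -0.001]
p2 len 0.06391383673459027 yaw 2.3108970538627127 ctr [0.525 0.218] st [-0.055  0.107]
p3 len 0.06633693218801179 yaw 4.901373302217573 ctr [0.644 0.01 ] st [ 0.052 -0.108]
p4 len 0.06391857594623519 yaw 4.9646667585964686 ctr [0.638 0.117] st [ 0.052 -0.001]
p5 len 0.06317742404244424 yaw 4.962977372812969 ctr [0.628 0.223] st [0.049 0.106]
[array([-0.102, -0.164,  0.064]), array([-0.114,  0.169,  0.064]), array([ 0.112, -0.177,  0.064]), array([0.11 , 0.175, 0.064])]
[ 7.45 -0.24  4.95] [-0.2 29.8 -0. ] rows>= 2.8
[ 9.43 -0.23  8.42] [-0.2 29.8 -0. ] rows>= 2.8
[11.07 -0.22 11.28] [-0.2 29.8 -0. ] rows>= 2.8
```

>>> play_rows(
  series="2.5 -0.1 1.3 0 10 0;5 -0.2 3 0 20 0;7.4 -0.2 4.9 0 29.8 0;7.4 -0.2 4.9 0 29.8 0;7.4 -0.2 4.9 0 29.8 0;9.4 -0.2 8.4 0 29.8 0;9.4 -0.2 8.4 0 29.8 0;10.3 -0.2 9.9 0 29.8 0;11.1 -0.2 11.3 0 29.8 0;11.1 -0.2 11.3 0 29.8 0",
  jaw=0.1,
)

```text
time_s: 29.68
position: [0.4458, 0.1249, 0.0685]
orientation: [-0.094, 3.139, -0.003]
force: [0.0, -0.1, 0.3]
grip_width: 0.552
grip_force: 0.0
```

>>> play_rows(
  series="0 0 0 0 0 0;0 0 0 0 0 0;0 0 0 0 0 0;0 0 0 0 0 0",
  jaw=-1,
  force=20,
)

```text
time_s: 30.18
position: [0.4464, 0.1253, 0.0686]
orientation: [-0.095, 3.139, -0.003]
force: [-3.7, -0.9, 13.0]
grip_width: 0.23
grip_force: 26.1
```

>>> play_rows(
  series="0 1 0 0 0 0;0 2 0 0 0 0;0 3 0 0 0 0;0 4 0 0 0 0;0 4.7 0 0 0 0;0 4.7 0 0 0 0",
)

```text
time_s: 30.92
position: [0.4431, 0.1731, 0.0686]
orientation: [-0.097, 3.14, -0.002]
force: [-7.1, 0.6, 16.5]
grip_width: 0.232
grip_force: 26.7
```

>>> play_rows(
  series="0 0.3 0 0 0 0;0 0.6 0 0 0 0;0 0.6 0 0 0 0",
)

```text
time_s: 31.3
position: [0.4428, 0.1787, 0.0686]
orientation: [-0.096, 3.14, -0.002]
force: [-8.2, -0.2, 16.7]
grip_width: 0.226
grip_force: 26.8
```

>>> play_rows(
  series="0 0.2 0 0 0 0;0 0.4 0 0 0 0;0 0.4 0 0 0 0",
)

```text
time_s: 31.68
position: [0.4427, 0.18, 0.0685]
orientation: [0.093, -3.14, 0.007]
force: [-7.8, -10.6, 23.7]
grip_width: 0.226
grip_force: 27.6
```

>>> play_rows(
  series="0 0.2 0 0 0 0;0 0.4 0 0 0 0;0 0.4 0 0 0 0",
)

```text
time_s: 32.05
position: [0.4427, 0.1804, 0.0685]
orientation: [0.088, -3.139, 0.013]
force: [-9.5, -24.9, 30.5]
grip_width: 0.229
grip_force: 29.1
```

>>> play_rows(
  series="0 -0.3 0 0 0 0;0 -0.3 0 0 0 0",
)

```text
time_s: 32.3
position: [0.4427, 0.1801, 0.0685]
orientation: [0.091, -3.14, 0.008]
force: [-7.9, -14.2, 25.1]
grip_width: 0.23
grip_force: 28.0
```

>>> play_rows(
  series="0 -0.3 0 0 0 0;0 -0.3 0 0 0 0;0 -0.3 -2 0 0 0;0 -0.3 -6 0 0 0;0 -0.3 -11 0 0 0;0 -0.3 -16 0 0 0;3 -2 -19 0 0 0;3 -2 -19 0 0 0;3 -2 -19 0 0 0",
  jaw=-0.2,
)

```text
time_s: 33.42
position: [0.4136, 0.1619, 0.2578]
orientation: [-0.095, 3.139, 0.002]
force: [-0.3, -0.1, 0.0]
grip_width: 0.402
grip_force: 0.0
```

```bash
python3 - <<'E'
from h import *
s=robot.state();print(s['time_s'],s['position'],s['force'],s['joint_pos'])
w=robot.read_camera("wrist");np.savez("w10.npz",**w)
for n,z in (("selector_top",.065),("block0",.072),("timer",.04),("dish",.04),("beaker",.04)):
    print(n,[(np.round(d['at']).tolist(),round(d['p'],2),inst(ray(w,*d['at'],z))[:2]) for d in robot.boxes_of(n,w)])
im=w['img'].astype(int)
# slot vs grip: dark pixels along ledge, in station coords at z=.071
c=np.array([[ (im[tuple(np.round(proj(w,[st(x,y,.071)])[0]).astype(int)[::-1])].max()<40) for y in np.arange(-.04,.12,.002)] for x in (-.15,-.14,-.13)]).astype(int)
for r in c: print(''.join(map(str,r)))
w1=dict(np.load("w1.npz"))
for n,z in (("timer",.04),("dish",.04)): pass
E
```

```text
33.425 [0.414 0.162 0.258] [-0.349 -0.055  0.013] [-1.71  -0.332  1.061  1.945  0.294  1.371  0.899]
selector_top [([273.0, 198.0], 0.91, array([-0.142,  0.074])), ([134.0, 371.0], 0.42, array([ 0.072, -0.086]))]
block0 [([220.0, 342.0], 0.94, array([0.025, 0.017])), ([220.0, 266.0], 0.92, array([-0.071,  0.021])), ([285.0, 276.0], 0.72, array([-0.059,  0.088])), ([97.0, 275.0], 0.7, array([-0.06 , -0.108])), ([287.0, 341.0], 0.61, array([0.023, 0.092])), ([401.0, 288.0], 0.18, array([-0.044,  0.21 ]))]
timer [([70.0, 198.0], 0.65, array([-0.134, -0.141]))]
dish [([338.0, 190.0], 0.79, array([-0.142,  0.145])), ([227.0, 227.0], 0.43, array([-0.101,  0.026]))]
beaker [([403.0, 287.0], 0.82, array([-0.024,  0.229]))]
00000000000000000000000000000000011111101111111111111111111110000000000000000000
00000000000000000000000000000000000000000000000000001111111110000000000000000000
00000000000000000000000000000000000000000000000000000111111110000000000000000000
```

```bash
python3 -c "
from cell import robot
print(robot.hand_in())"
```

```text
the job is handed in; nothing more can be done
None
```

All six blocks lie flat with wells up in an even two-by-three layer on the tray, none touching; the selector is at its left end stop (force rose to 25 N there), and I handed the job in at about 33 s; I never touched the bystanders, but did not re-measure them all at the end.

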